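Pack the hot-plug spares into the foam caddy

TASK

Pack the service caddy: pick up the four orange-tabbed spares (drive, fan module, battery pack and transceiver) from the grey mat and lay each one, right way up, flat on the floor of the foam pocket cut to its shape (drive in white, fan in yellow, battery in green, transceiver in red). The drive and the fan with blue tabs look alike but do not belong: leave them where they lie.

Things in the scene. Friction and masses are not known exactly. Their poses are not given: they have to be found in the camera images.
- ssd_c (a point): storage drive with orange latch: finned aluminium bar 112 x 34 x 25 mm (high), one 14 mm end orange. Lies on a grey 2 mm mat among the other parts. Grip it across its 34 mm sides near the middle. Point at its centre, half-way up; x along its length (the orange end is at +x), z up.
- fan_c (a point): fan module with orange tab: black square frame 60 x 60 x 38 mm (high) with grey blades, lying flat, a 13 mm orange strip along one edge. Lies on a grey 2 mm mat among the other parts. Any two opposite sides can be gripped. Point at its centre, half-way up; x towards the orange edge, z up.
- battery_c (a point): backup battery pack with orange tab: white block 84 x 50 x 30 mm (high), one 12 mm end orange. Lies on a grey 2 mm mat among the other parts. Grip it across its 50 mm sides near the middle. Point at its centre, half-way up; x along its length (the orange end is at +x), z up.
- optic_c (a point): optical transceiver with orange tab: slim finned steel bar 72 x 18 x 18 mm (high), one 14 mm end orange. Lies on a grey 2 mm mat among the other parts. Grip it across its 18 mm sides near the middle. Point at its centre, half-way up; x along its length (the orange end is at +x), z up.
- blue_ssd_c (a point): look-alike that stays: a drive just like the orange one (112 x 34 x 25 mm) but its end is blue. On the mat. Point at its centre; x towards the blue end.
- blue_fan_c (a point): look-alike that stays: a fan module just like the orange one (60 x 60 x 38 mm) but its edge strip is blue. On the mat. Point at its centre; x towards the blue edge.
- ssd_pocket: pocket for the drive: recess with a white floor, 132 mm (x) by 54 mm (y), 6 mm deep, in a black foam block 150 x 112 x 9 mm, one of four lying two by two in any order in the shallow aluminium caddy (walls level with the foam). Origin: centre of the block's underside; pocket floor 3 mm, foam top 9 mm above it. x along the block's length, z up. Fixed.
- fan_pocket: pocket for the fan module: recess with a yellow floor, 80 mm (x) by 80 mm (y), 6 mm deep, in a black foam block 150 x 112 x 9 mm, one of four lying two by two in any order in the shallow aluminium caddy (walls level with the foam). Origin: centre of the block's underside; pocket floor 3 mm, foam top 9 mm above it. x along the block's length, z up. Fixed.
- battery_pocket: pocket for the battery pack: recess with a green floor, 104 mm (x) by 70 mm (y), 6 mm deep, in a black foam block 150 x 112 x 9 mm, one of four lying two by two in any order in the shallow aluminium caddy (walls level with the foam). Origin: centre of the block's underside; pocket floor 3 mm, foam top 9 mm above it. x along the block's length, z up. Fixed.
- optic_pocket: pocket for the transceiver: recess with a red floor, 92 mm (x) by 38 mm (y), 6 mm deep, in a black foam block 150 x 112 x 9 mm, one of four lying two by two in any order in the shallow aluminium caddy (walls level with the foam). Origin: centre of the block's underside; pocket floor 3 mm, foam top 9 mm above it. x along the block's length, z up. Fixed.

How it is judged:
By the outcome, as a careful person would: the job done as asked, in the order asked, and still so for the second after the job is handed in, with the robot touching nothing.
It also fails if it takes over 115 s, if anything falls off the work surface, if the arm or the gripper's body presses on something with over 40 N, if the wrist force passes 120 N, or if a joint passes its speed limit or range.

ROBOT

A 6-joint arm with a two-finger parallel gripper is mounted at the origin on the work surface. World frame = base frame: x ahead of the robot, y to its left, z up, the work surface at z = 0. Lengths are in m, angles in rad, forces in N, time in s.
With the tool pointing down it reaches from about 0.2 to 0.875 m from the base axis. Payload 3.4 kg.
Tool frame: the origin (TCP) lies midway between the tips of the shut fingers; the grasp point (between the pads) lies arm.grip_point_offset behind it (arm.grip_point_offset is the distance from the TCP to the grasp point, in m); z points along the fingers, y is the line along which they close (so a half turn about z gives the same grasp; the last joint's range is limited). The gripper opens to 94 mm and grips with 3 to 60 N. Pads are 16 mm wide; open, the fingers measure 119 mm over their backs; the gripper's body (75 mm by 177 mm) begins 78 mm behind the grasp point.
Start: joints at [-1.371, 0.276, 1.505, -0, 1.361, -0.121], TCP at [0.181, -0.546, 0.205] pointing down, gripper open.
Joint ranges: [-2.89, 2.89], [-0.75, 2.08], [0.22, 2.7], [-1.18, 4.32], [0.11, 2.71], [-2.7, 2.7]. Speed limits (rad/s): [2.57, 2.57, 3.14, 3.14, 3.14, 3.14].

INTERFACE

Orientations are given as a rotation vector (axis times angle).
In Python, from workcell import sensors, vision, sign_off, arm gives the robot as it stands.
- The arm moves only by the tool carry_out, never from a script. Its argument "deltas" is a list that holds one entry, the list of rows, each a list of 7 numbers: the shift along the tool's x, y, z in m, then the turn, a rotation vector about the tool's x, y, z in rad, then the opening, from -1 (shut) to 1 (fully open), so that 0 is half open. In form: [[[dx, dy, dz, wx, wy, wz, gripper], ...]]. A call has exactly 8 rows; each row is the pose to reach, as a shift and turn from the pose commanded when the call began, along the tool's axes at that moment; what a row does not reach only later rows make up. A row lasts 1/10 s, in which the tool goes at most 50 mm and 8.59 degrees, less where a joint would pass 70% of its speed; a pose out of reach is approached as far as the arm can. A call with a gripper value outside its range is refused whole. The fingers move at their own pace and stop on an object; the grip force is fixed at half the most. Time passes only in rows, so rows that repeat a pose let the fingers close, or fill a call up. It gives the time, the measured TCP pose, the force, the opening and the grip force at its end, in the units of the state.
- sensors.sense(): the state, without advancing time (a new reading comes with each control period).
- vision.snapshot(name): name is "side" or "top" or "wrist"; returns a dict with "color" (400x640x3 uint8, red, green, blue), "z_map" (400x640 float32, m along the optical axis (not along the pixel's ray), 0 where there is no reading), "intrinsics" (3x3 intrinsics, pixels), "world_from_camera" (4x4, takes a point from camera to world coordinates); the wrist camera has in their place "tool_from_camera" (4x4, takes a point from camera to tool coordinates, whose origin is the TCP and whose axes are the flange's). Camera axes: x right, y up, looking along -z (the intrinsics and any distortion apply to the point x, -y, -z); pixel columns grow to the right and rows downward; lengths in m; the calibration is good to about 2 mm. A picture is of the moment at which its call begins: read the wrist's pose just before it.
- sign_off(): hands the job in; it is judged then, once.
The state is a dict: "clock": time; "qpos": joint angles; "qd": joint speeds; "effort": joint torques, N m; "tcp_pos": TCP position; "eef_rot": TCP orientation; "force": force on the tool from outside, world axes, zero at the start; "wrist_torque": the same for the moment, N m; "finger_gap": finger opening in m; "gripper_force": force on a finger pad.
Only numpy, scipy, OpenCV 4.12 (cv2) and the standard library are available. Lean on these libraries where they do the work, as an engineer would, in place of code of your own. Each camera call takes 0.05 s, during which the arm holds its last target. There are 200 camera calls.

## Working session

There is one attempt and no reset: what is moved stays moved. The work goes in short steps, Python scripts to look and compute and a tool call to move; the robot and the scene stay as the last step left them, time stands still between calls to the robot, and variables do not carry over. Pictures are saved under pics/ and viewed, at most 14 in all, crops included, and the job is handed in when it is done.

Besides the shell and the picture viewer there is one more tool, called after "Emit:" as name([rows], argument=value, ...), one row to a line, values as JSON. carry_out: Moves the arm, as the interface text tells. Its arguments: {"type":"object","properties":{"deltas":{"type":"array"}},"required":["deltas"]}

```bash
mkdir -p pics; ls; python3 - <<'E'
from workcell import sensors, vision, arm
import cv2,numpy as np,pickle
print(sensors.sense()); print(arm.grip_point_offset)
for n in ["top","side"]:
    s=vision.snapshot(n); cv2.imwrite(f"pics/{n}0.png",s["color"][:,:,::-1]); pickle.dump(s,open(n+".pkl","wb"))
    print(n,s["intrinsics"],s["world_from_camera"],[k for k in s])
E
```

```text
pics
{'clock': 0.0, 'qpos': array([-1.37097017e+00,  2.76582574e-01,  1.50609858e+00, -1.91059850e-05,
        1.36069965e+00, -1.20992165e-01]), 'qd': array([ 2.14579759e-03, -8.51851618e-05, -5.80866734e-04,  7.10899842e-05,
        3.98943979e-04,  1.49288283e-03]), 'effort': array([-2.39054563e-03, -4.04585981e+01, -2.37229532e+01,  6.99434825e-02,
        3.44790705e-02, -1.50616265e-04]), 'tcp_pos': array([ 0.18120279, -0.54511293,  0.2046256 ]), 'eef_rot': array([-3.09949683e+00, -5.01502790e-01,  1.39930368e-04]), 'force': array([-0.31318685,  0.72151697, -0.1012782 ]), 'wrist_torque': array([ 0.0057309 , -0.02533706,  0.01317443]), 'gripper_force': 0.0, 'finger_gap': 0.09382758225687167}
0.0188
top [[485.08951892   0.         318.5971611 ]
 [  0.         485.08951892 196.42087355]
 [  0.           0.           1.        ]] [[ 0.00341681  0.99477119 -0.10207159  0.39212263]
 [-0.99980893  0.00143376 -0.01949503 -0.01001837]
 [-0.01924675  0.1021187   0.99458601  1.19392523]
 [ 0.          0.          0.          1.        ]] ['color', 'z_map', 'intrinsics', 'world_from_camera']
side [[365.62877146   0.         317.46857576]
 [  0.         365.62877146 208.54763358]
 [  0.           0.           1.        ]] [[-0.99790215  0.04326186 -0.0481634   0.46928149]
 [-0.06407388 -0.76643738  0.63911523  0.57827018]
 [-0.00926492  0.64086048  0.76760146  0.71598   ]
 [ 0.          0.          0.          1.        ]] ['color', 'z_map', 'intrinsics', 'world_from_camera']
```

View pics/top0.png

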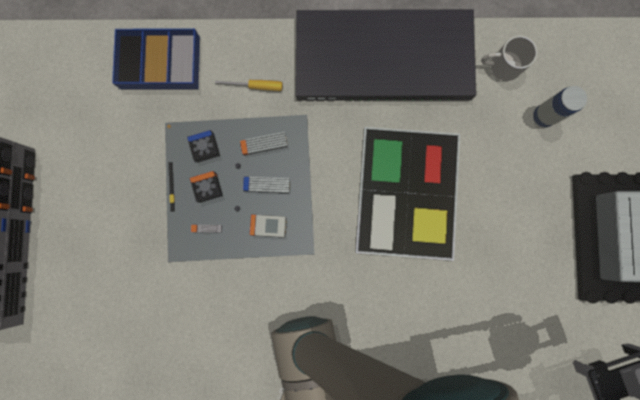

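```bash
cat > m.py <<'E'
import cv2,numpy as np
def world(s):
    K,T,z=s["intrinsics"],s["world_from_camera"],s["z_map"]
    v,u=np.mgrid[:z.shape[0],:z.shape[1]]
    p=np.stack([(u-K[0,2])/K[0,0]*z,-(v-K[1,2])/K[1,1]*z,-z],-1)
    return p@T[:3,:3].T+T[:3,3]
def rect(P):
    (c,sz,a)=cv2.minAreaRect((P[:,:2]*1000).astype(np.float32))
    if sz[0]<sz[1]: sz=sz[::-1];a+=90
    return np.round(c,1),np.round(sz,1),round((a+90)%180-90,1)
E
python3 - <<'E'
import pickle,cv2,numpy as np
from m import *
s=pickle.load(open("top.pkl","rb"));W=world(s);c=s["color"]
print("table z",np.median(W[290:310,180:240,2]),"mat z",np.median(W[240:255,180:240,2]),"foam",np.median(W[170:180,365:370,2]))
m=np.zeros(W.shape[:2],np.uint8);m[118:258,168:310]=W[118:258,168:310,2]>.012
n,l,st,ce=cv2.connectedComponentsWithStats(m)
for i in range(1,n):
    if st[i,4]<20: continue
    P=W[l==i];zt=np.percentile(P[:,2],90);q=(l==i)&(W[:,:,2]>zt-.006)
    print(ce[i].round(),st[i,4],"ztop",zt.round(4),rect(W[q]),"mean",W[q][:,:2].mean(0).round(4))
    h=cv2.cvtColor(c,cv2.COLOR_RGB2HSV)
    o=(l==i)&(h[...,1]>130)&(h[...,2]>90)
    print("   tab",o.sum(),W[o][:,:2].mean(0).round(4) if o.any() else "", c[o].mean(0).round() if o.any() else "")
hsv=cv2.cvtColor(c,cv2.COLOR_RGB2HSV);R=np.zeros_like(m);R[130:258,358:458]=1
for k,mm in dict(ssd=(hsv[...,1]<60)&(hsv[...,2]>150),fan=(abs(hsv[...,0].astype(int)-28)<6)&(hsv[...,1]>120)&(hsv[...,2]>100),bat=(abs(hsv[...,0].astype(int)-65)<18)&(hsv[...,1]>120),opt=((hsv[...,0]<8)|(hsv[...,0]>172))&(hsv[...,1]>150)).items():
    q=cv2.morphologyEx((mm&(R>0)).astype(np.uint8),cv2.MORPH_OPEN,np.ones((5,5)))>0
    print(k,q.sum(),rect(W[q]),"mean",W[q].mean(0).round(4))
for n,b in (("a",(110,262,160,318)),("b",(122,265,350,465))):
    cv2.imwrite(f"pics/c{n}.png",cv2.resize(c[b[0]:b[1],b[2]:b[3],::-1],None,fx=4,fy=4,interpolation=cv2.INTER_CUBIC)[:600])
E
```

```text
table z -0.00018415951542660736 mat z 0.0014714716474439893 foam 0.011813153232786977
[203. 146.] 708 ztop 0.0407 (array([514.6, 172. ]), array([431.7,  78.8]), 45.7) mean [0.6382 0.2973]
   tab 99 [0.659 0.304] [ 50.  70. 125.]
[263. 143.] 676 ztop 0.0283 (array([519.9, 101.1]), array([318.7, 114.4]), 21.3) mean [0.643 0.152]
   tab 60 [0.6336 0.1976] [162.  96.  55.]
[205. 186.] 712 ztop 0.0412 (array([489.7, 151.3]), array([368.1,  81.7]), 71.4) mean [0.5372 0.2857]
   tab 126 [0.558  0.2943] [156.  91.  52.]
[266. 184.] 668 ztop 0.0285 (array([499.5,  76.9]), array([263. ,  84.6]), 56.8) mean [0.5412 0.1442]
   tab 52 [0.5444 0.1907] [ 50.  73. 129.]
[268. 225.] 738 ztop 0.0341 (array([433.8,  82. ]), array([194.1,  55.9]), 81.7) mean [0.4415 0.1354]
   tab 75 [0.4438 0.172 ] [164. 101.  59.]
[203. 228.] 136 ztop 0.022 (array([435.2, 292.7]), array([62. , 14.8]), -89.9) mean [0.4352 0.2943]
   tab 35 [0.4351 0.3166] [160.  96.  59.]
ssd 1151 (array([ 446.8, -172.7]), array([315.3, 135.7]), 85.3) mean [ 0.4491 -0.1489  0.0083]
fan 1121 (array([ 440.6, -153.7]), array([291. ,  85.6]), -87.7) mean [ 0.4438 -0.2564  0.0097]
bat 140 (array([ 512.1, -112.8]), array([310.6,  57.9]), -30.0) mean [ 0.6119 -0.1721  0.0144]
opt 549 (array([ 494.9, -169.7]), array([370.7,  82.6]), -44.7) mean [ 0.5946 -0.268   0.0083]
```

View pics/ca.png

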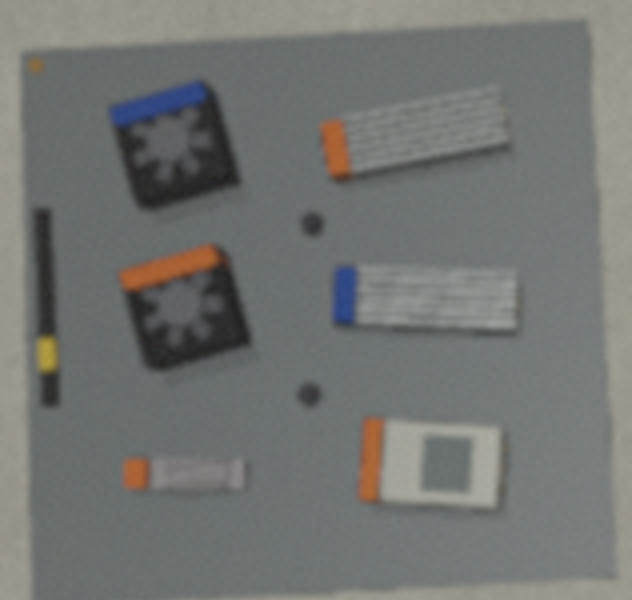

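View pics/side0.png

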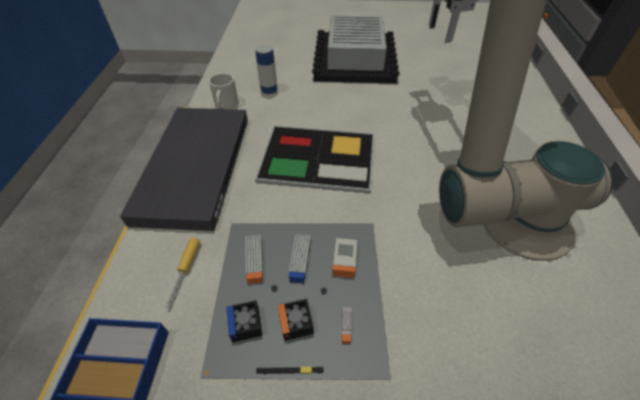

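```bash
cat >> m.py <<'E'
def plane(s,q,z0):
    v,u=np.nonzero(q);return planeuv(s,u,v,z0)
def planeuv(s,u,v,z0):
    K,T=s["intrinsics"],s["world_from_camera"]
    d=np.stack([(u-K[0,2])/K[0,0],-(v-K[1,2])/K[1,1],-np.ones(len(u))],-1)@T[:3,:3].T
    return T[:3,3]+d*((z0-T[2,3])/d[:,2])[:,None]
E
python3 - <<'E'
import pickle,cv2,numpy as np
from m import *
s=pickle.load(open("top.pkl","rb"));c=s["color"]
s["z_map"]=cv2.medianBlur(s["z_map"],5);W=world(s)
ok=s["z_map"]>.5;h=cv2.cvtColor(c,cv2.COLOR_RGB2HSV)
m=np.zeros(ok.shape,np.uint8);m[118:258,168:310]=((W[...,2]>.012)&ok)[118:258,168:310]
n,l,st,ce=cv2.connectedComponentsWithStats(m)
for i in range(1,n):
    if st[i,4]<60: continue
    zt=np.percentile(W[l==i][:,2],80);nom=min([.04,.027,.032,.02],key=lambda a:abs(a-zt))
    P=plane(s,(l==i)&(W[...,2]>zt-.007),nom)
    o=(l==i)&(h[...,1]>130)&(h[...,2]>90);t=plane(s,o,nom)[:,:2].mean(0) if o.any() else 0
    d=t-P[:,:2].mean(0)
    print(ce[i].round(),st[i,4],zt.round(4),rect(P),"mean",P[:,:2].mean(0).round(4),"tabdir",np.degrees(np.arctan2(d[1],d[0])).round(1))
hh=h[...,0].astype(int);R=np.zeros_like(m);R[132:256,361:456]=1
for k,mm in dict(ssd=(h[...,1]<60)&(h[...,2]>130),fan=(abs(hh-27)<6)&(h[...,1]>120)&(h[...,2]>100),bat=(abs(hh-65)<20)&(h[...,1]>100)&(h[...,2]>60),opt=((hh<8)|(hh>172))&(h[...,1]>130)&(h[...,2]>90)).items():
    q=(mm&(R>0)).astype(np.uint8);n,l,st,ce=cv2.connectedComponentsWithStats(q);i=1+st[1:,4].argmax()
    P=plane(s,l==i,.005);print(k,st[i],rect(P),"mean",P[:,:2].mean(0).round(4),"z",np.median(W[l==i][:,2]).round(4))
print("foam z",np.median(W[185:195,372:405][...,2]),"server",np.median(W[40:80,320:450].reshape(-1,3),0),"front edge",planeuv(s,np.array([300,470]),np.array([98,98]),.05))
E
```

```text
[203. 146.] 703 0.0373 (array([635.9, 296.8]), array([62.4, 61.5]), 17.0) mean [0.6373 0.2969] tabdir 17.6
[263. 143.] 668 0.0239 (array([643.5, 149.6]), array([111.5,  36. ]), -78.2) mean [0.6436 0.1502] tabdir 102.2
[205. 186.] 704 0.0376 (array([535.5, 287.4]), array([61.6, 61.5]), -73.2) mean [0.5371 0.2878] tabdir 16.6
[266. 184.] 659 0.0244 (array([541.8, 142.1]), array([111.1,  33.9]), 87.3) mean [0.5422 0.1422] tabdir 87.3
[267. 225.] 728 0.0317 (array([441.3, 135.8]), array([83.9, 49.7]), 86.6) mean [0.4413 0.1354] tabdir 87.1
[203. 228.] 124 0.0177 (array([435.1, 289.9]), array([65.9, 14.6]), -89.9) mean [0.436  0.2928] tabdir 91.9
ssd [ 371  195   24   55 1146] (array([ 452.1, -143.1]), array([130.5,  52.4]), -4.2) mean [ 0.4518 -0.1431] z 0.0065
fan [ 412  208   35   36 1127] (array([ 444. , -257.6]), array([82.3, 81.6]), -4.3) mean [ 0.4438 -0.2575] z 0.0066
bat [ 372  139   31   43 1163] (array([ 604.6, -155.2]), array([103.6,  70.7]), -4.5) mean [ 0.6043 -0.155 ] z 0.0064
opt [424 145  18  38 607] (array([ 596. , -268.5]), array([93.8, 39.9]), -3.9) mean [ 0.5955 -0.2685] z 0.0064
foam z 0.011741982137298601 server [ 0.84774745 -0.14780676  0.04267695] front edge [[ 0.74921027  0.05829793  0.05      ]
 [ 0.74815012 -0.35121763  0.05      ]]
```

View pics/cb.png

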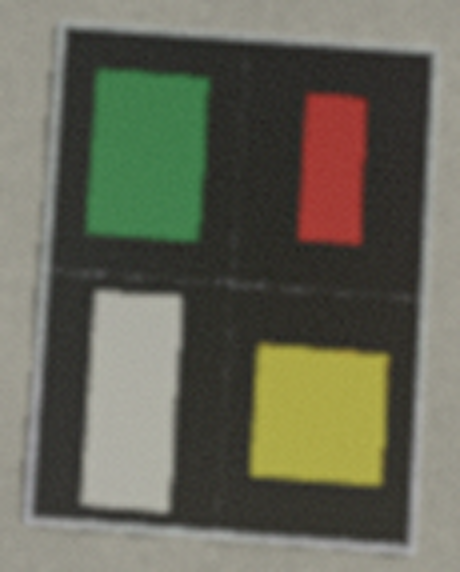

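The pictures show the six parts on the mat. In the crop, the orange drive's centre is at about (415,133), the orange fan's at (185,308), the battery's at (432,463) and the transceiver's at (183,474). The blue look-alikes are at (175,147) and (428,297). The caddy pockets are green upper left, red upper right, white lower left and yellow lower right. The parts' measured sizes match the given ones, so I can move.

```bash
cat > go.py <<'E'
import sys,numpy as np
from workcell import sensors
from scipy.spatial.transform import Rotation as R
# go.py x y z yaw [x y z yaw ...]: tool-frame delta from the sensed pose; yaw of tool x, tool down
s=sensors.sense();r=R.from_rotvec(s["eef_rot"]);X=r.as_matrix()[:,0]
print("t",round(s["clock"],2),"tcp",s["tcp_pos"].round(4),"yaw",np.degrees(np.arctan2(X[1],X[0])).round(1),"q",s["qpos"].round(2),"F",s["force"].round(1),"gap",round(s["finger_gap"],4),"gf",round(s["gripper_force"],1))
a=np.array(sys.argv[1:],float).reshape(-1,4)
for x,y,z,w in a:
    t=R.from_euler("z",w,degrees=True)*R.from_euler("x",180,degrees=True)
    print((r.inv().apply([x,y,z]-s["tcp_pos"])).round(4),(r.inv()*t).as_rotvec().round(4))
E
python3 go.py .6435 .150 .12 102
```

```text
t 0.1 tcp [ 0.1812 -0.5452  0.2047] yaw 18.4 q [-1.37  0.28  1.51 -0.    1.36 -0.12] F [0.4 0.3 0.3] gap 0.0939 gf 0.0
[ 0.6579 -0.5138  0.0856] [-1.2000e-03 -1.3000e-03 -1.4595e+00]
```

Emit:
carry_out([
  [[0.658,-0.514,0.085,0,0,-1.46,1],[0.658,-0.514,0.085,0,0,-1.46,1],[0.658,-0.514,0.085,0,0,-1.46,1],[0.658,-0.514,0.085,0,0,-1.46,1],[0.658,-0.514,0.085,0,0,-1.46,1],[0.658,-0.514,0.085,0,0,-1.46,1],[0.658,-0.514,0.085,0,0,-1.46,1],[0.658,-0.514,0.085,0,0,-1.46,1]],
])

```text
clock: 0.9
tcp_pos: [0.4022, -0.2124, 0.1647]
eef_rot: [2.27, 2.172, -0.0]
force: [0.1, -0.6, 0.7]
finger_gap: 0.0935
gripper_force: 0.0
```

```bash
python3 go.py .6435 .150 .12 102
```

```text
t 0.9 tcp [ 0.4022 -0.2124  0.1647] yaw 87.5 q [-0.64  0.12  1.81 -0.    1.21 -0.59] F [ 0.1 -0.6  0.7] gap 0.0935 gf 0.0
[0.3727 0.225  0.0446] [ 0.000e+00  1.000e-04 -2.536e-01]
```

Emit:
carry_out([
  [[0.373,0.225,0.045,0,0,-0.254,1],[0.373,0.225,0.045,0,0,-0.254,1],[0.373,0.225,0.045,0,0,-0.254,1],[0.373,0.225,0.045,0,0,-0.254,1],[0.373,0.225,0.045,0,0,-0.254,1],[0.373,0.225,0.045,0,0,-0.254,1],[0.373,0.225,0.045,0,0,-0.254,1],[0.373,0.225,0.045,0,0,-0.254,1]],
])

```text
clock: 1.7
tcp_pos: [0.6245, 0.1176, 0.1231]
eef_rot: [-1.983, -2.436, 0.001]
force: [0.0, -0.7, 0.9]
finger_gap: 0.0941
gripper_force: 0.0
```

```bash
python3 go.py .6435 .150 .04 102 .6435 .150 .012 102
```

```text
t 1.7 tcp [0.6245 0.1176 0.1231] yaw 101.7 q [ 0.08  0.42  1.5  -0.    1.23 -0.13] F [ 0.  -0.7  0.9] gap 0.0941 gf 0.0
[0.0279 0.0253 0.0831] [-0.0008  0.0003 -0.005 ]
[0.0279 0.0253 0.1111] [-0.0008  0.0003 -0.005 ]
```

Emit:
carry_out([
  [[0.028,0.025,0.0,0,0,-0.005,1],[0.028,0.025,0.045,0,0,-0.005,1],[0.028,0.025,0.085,0,0,-0.005,1],[0.028,0.025,0.105,0,0,-0.005,1],[0.028,0.025,0.111,0,0,-0.005,1],[0.028,0.025,0.111,0,0,-0.005,-0.5],[0.028,0.025,0.111,0,0,-0.005,-1],[0.028,0.025,0.111,0,0,-0.005,-1]],
])

```text
clock: 2.5
tcp_pos: [0.6441, 0.1481, 0.0146]
eef_rot: [1.976, 2.439, 0.004]
force: [-0.1, 0.6, 0.0]
finger_gap: 0.0731
gripper_force: 0.0
```

```bash
python3 go.py .6435 .150 .012 102
```

```text
t 2.5 tcp [0.6441 0.1481 0.0146] yaw 102.0 q [ 0.12  0.55  1.57 -0.    1.02 -0.09] F [-0.1  0.6  0. ] gap 0.0731 gf 0.0
[ 0.002  -0.0002  0.0026] [ 0.0033  0.0004 -0.0007]
```

Emit:
carry_out([
  [[0.001,0,0,0,0,0,-1],[0.001,0,0,0,0,0,-1],[0.001,0,0,0,0,0,-1],[0.001,0,0,0,0,0,-1],[0.001,0,0,0,0,0,-1],[0.001,0,0,0,0,0,-1],[0.001,0,0,0,0,0,-1],[0.001,0,0,0,0,0,-1]],
])

```text
clock: 3.3
tcp_pos: [0.6433, 0.1492, 0.0131]
eef_rot: [1.977, 2.44, 0.002]
force: [2.0, 0.2, 0.7]
finger_gap: 0.0332
gripper_force: 30.0
```

```bash
python3 go.py .6435 .150 .14 102 .452 -.143 .1 -4.2
```

```text
t 3.3 tcp [0.6433 0.1492 0.0131] yaw 102.0 q [ 0.12  0.55  1.57 -0.    1.02 -0.09] F [2.  0.2 0.7] gap 0.0332 gf 30.0
[ 0.0007  0.0005 -0.1269] [ 0.0015  0.0001 -0.0005]
[-0.2462 -0.2476 -0.0873] [ 1.200e-03 -1.300e-03  1.853e+00]
```

Emit:
carry_out([
  [[0,0,-0.03,0,0,0,-1],[0,0,-0.08,0,0,0,-1],[-0.246,-0.248,-0.087,0,0,1.853,-1],[-0.246,-0.248,-0.087,0,0,1.853,-1],[-0.246,-0.248,-0.087,0,0,1.853,-1],[-0.246,-0.248,-0.087,0,0,1.853,-1],[-0.246,-0.248,-0.087,0,0,1.853,-1],[-0.246,-0.248,-0.087,0,0,1.853,-1]],
])

```text
clock: 4.1
tcp_pos: [0.4753, -0.1026, 0.0983]
eef_rot: [-2.845, -1.329, 0.003]
force: [1.3, -1.3, -1.4]
finger_gap: 0.0333
gripper_force: 30.0
```

```bash
python3 go.py .452 -.143 .08 -4.2
```

```text
t 4.1 tcp [ 0.4753 -0.1026  0.0983] yaw 50.1 q [-0.36  0.23  1.85 -0.    1.06  0.34] F [ 1.3 -1.3 -1.4] gap 0.0333 gf 30.0
[-0.0459  0.0081  0.0183] [-0.0016  0.0024  0.9476]
```

Emit:
carry_out([
  [[-0.046,0.008,0.018,0,0,0.948,-1],[-0.046,0.008,0.018,0,0,0.948,-1],[-0.046,0.008,0.018,0,0,0.948,-1],[-0.046,0.008,0.018,0,0,0.948,-1],[-0.046,0.008,0.018,0,0,0.948,-1],[-0.046,0.008,0.018,0,0,0.948,-1],[-0.046,0.008,0.018,0,0,0.948,-1],[-0.046,0.008,0.018,0,0,0.948,-1]],
])

```text
clock: 4.9
tcp_pos: [0.4536, -0.1417, 0.0802]
eef_rot: [-3.139, 0.107, 0.004]
force: [-0.0, -0.3, -1.3]
finger_gap: 0.0336
gripper_force: 30.0
```

```bash
python3 go.py .452 -.143 .05 -4.2  .452 -.143 .018 -4.2
```

```text
t 4.9 tcp [ 0.4536 -0.1417  0.0802] yaw -3.9 q [-0.45  0.24  1.9  -0.    1.    1.19] F [-0.  -0.3 -1.3] gap 0.0336 gf 30.0
[-0.0014  0.0014  0.0302] [-0.0008  0.0027  0.0053]
[-0.0013  0.0014  0.0622] [-0.0008  0.0027  0.0053]
```

Emit:
carry_out([
  [[-0.001,0.001,0.03,0,0,0.005,-1],[-0.001,0.001,0.05,0,0,0.005,-1],[-0.001,0.001,0.058,0,0,0.005,-1],[-0.001,0.001,0.062,0,0,0.005,-1],[-0.001,0.001,0.062,0,0,0.005,-1],[-0.001,0.001,0.062,0,0,0.005,-1],[-0.001,0.001,0.062,0,0,0.005,-1],[-0.001,0.001,0.062,0,0,0.005,-1]],
])

```text
clock: 5.7
tcp_pos: [0.4543, -0.1434, 0.0195]
eef_rot: [3.139, -0.115, 0.002]
force: [0.5, -0.3, -2.5]
finger_gap: 0.034
gripper_force: 30.0
```

```bash
python3 go.py .452 -.143 .018 -4.2
```

```text
t 5.7 tcp [ 0.4543 -0.1434  0.0195] yaw -4.2 q [-0.45  0.32  1.98 -0.    0.84  1.19] F [ 0.5 -0.3 -2.5] gap 0.034 gf 30.0
[-0.0024 -0.0002  0.0014] [ 0.0006 -0.0013  0.0003]
```

Emit:
carry_out([
  [[-0.002,0,0.001,0,0,0,-1],[-0.002,0,0.002,0,0,0,-1],[-0.002,0,0.002,0,0,0,0.2],[-0.002,0,0.002,0,0,0,0.2],[-0.002,0,0.002,0,0,0,0.2],[-0.002,0,0.002,0,0,0,0.2],[-0.002,0,-0.03,0,0,0,0.5],[-0.002,0,-0.08,0,0,0,1]],
])

```text
clock: 6.5
tcp_pos: [0.4493, -0.1419, 0.0971]
eef_rot: [-3.136, 0.115, 0.012]
force: [0.9, 0.1, 0.1]
finger_gap: 0.0688
gripper_force: 0.0
```

```bash
python3 go.py .5365 .2877 .10 16.8; python3 - <<'E'
from workcell import vision
import cv2,pickle
s=vision.snapshot("side");cv2.imwrite("pics/s1.png",cv2.resize(s["color"][110:210,230:400,::-1],None,fx=4,fy=4))
E
```

```text
t 6.5 tcp [ 0.4493 -0.1419  0.0971] yaw -4.2 q [-0.45  0.22  1.88 -0.    1.05  1.19] F [0.9 0.1 0.1] gap 0.0688 gf 0.0
[ 0.0555 -0.4348 -0.002 ] [-0.0042  0.0068 -0.3666]
```

View pics/s1.png

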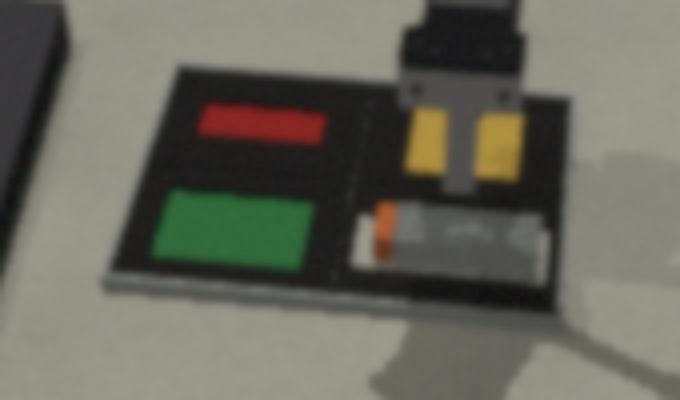

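The drive lies in the white pocket, with white floor showing at both ends in the crop (x of about 360 and 545). The fan is next.

Emit:
carry_out([
  [[0.056,-0.435,-0.002,0,0,-0.366,1],[0.056,-0.435,-0.002,0,0,-0.366,1],[0.056,-0.435,-0.002,0,0,-0.366,1],[0.056,-0.435,-0.002,0,0,-0.366,1],[0.056,-0.435,-0.002,0,0,-0.366,1],[0.056,-0.435,-0.002,0,0,-0.366,1],[0.056,-0.435,-0.002,0,0,-0.366,1],[0.056,-0.435,-0.002,0,0,-0.366,1]],
])

```text
clock: 7.35
tcp_pos: [0.532, 0.2511, 0.1005]
eef_rot: [3.108, 0.459, 0.001]
force: [0.1, -1.2, 0.1]
finger_gap: 0.0938
gripper_force: 0.0
```

```bash
python3 go.py .5365 .2877 .10 16.8 .5365 .2877 .018 16.8
```

```text
t 7.35 tcp [0.532  0.2511 0.1005] yaw 16.8 q [ 0.32  0.37  1.64 -0.    1.13  1.6 ] F [ 0.1 -1.2  0.1] gap 0.0938 gf 0.0
[ 0.0149 -0.0338  0.0005] [ 0.0003 -0.0004  0.    ]
[ 0.0149 -0.0338  0.0825] [ 0.0003 -0.0004  0.    ]
```

Emit:
carry_out([
  [[0.015,-0.034,0.0,0,0,0,1],[0.015,-0.034,0.02,0,0,0,1],[0.015,-0.034,0.04,0,0,0,1],[0.015,-0.034,0.05,0,0,0,1],[0.015,-0.034,0.05,0,0,0,1],[0.015,-0.034,0.05,0,0,0,1],[0.015,-0.034,0.05,0,0,0,1],[0.015,-0.034,0.05,0,0,0,1]],
])

```text
clock: 8.15
tcp_pos: [0.5372, 0.2858, 0.0517]
eef_rot: [-3.108, -0.457, -0.003]
force: [-0.9, -0.1, 0.7]
finger_gap: 0.0941
gripper_force: 0.0
```

```bash
python3 go.py .5365 .2877 .018 16.8
```

```text
t 8.15 tcp [0.5372 0.2858 0.0517] yaw 16.7 q [ 0.37  0.44  1.65 -0.    1.04  1.65] F [-0.9 -0.1  0.7] gap 0.0941 gf 0.0
[-0.0001 -0.002   0.0337] [-0.0001 -0.0021 -0.0009]
```

Emit:
carry_out([
  [[0,-0.002,0.02,0,0,0,1],[0,-0.002,0.032,0,0,0,1],[0,-0.002,0.034,0,0,0,1],[0,-0.002,0.034,0,0,0,-1],[0,-0.002,0.034,0,0,0,-1],[0,-0.002,0.034,0,0,0,-1],[0,-0.002,0.034,0,0,0,-1],[0,-0.002,0.034,0,0,0,-1]],
])

```text
clock: 8.95
tcp_pos: [0.5361, 0.2875, 0.0171]
eef_rot: [3.108, 0.459, 0.001]
force: [0.3, -0.3, 0.7]
finger_gap: 0.0595
gripper_force: 30.0
```

```bash
python3 go.py .444 -.2575 .11 -4.2
```

```text
t 8.95 tcp [0.5361 0.2875 0.0171] yaw 16.8 q [ 0.38  0.48  1.69 -0.    0.97  1.66] F [ 0.3 -0.3  0.7] gap 0.0595 gf 30.0
[-0.2456  0.4952 -0.0928] [ 0.0004 -0.0009  0.3663]
```

Emit:
carry_out([
  [[0,0,-0.03,0,0,0,-1],[0,0,-0.08,0,0,0,-1],[-0.246,0.495,-0.093,0,0,0.366,-1],[-0.246,0.495,-0.093,0,0,0.366,-1],[-0.246,0.495,-0.093,0,0,0.366,-1],[-0.246,0.495,-0.093,0,0,0.366,-1],[-0.246,0.495,-0.093,0,0,0.366,-1],[-0.246,0.495,-0.093,0,0,0.366,-1]],
])

```text
clock: 9.75
tcp_pos: [0.4846, -0.0096, 0.1037]
eef_rot: [3.139, -0.114, 0.0]
force: [0.9, -0.9, -1.6]
finger_gap: 0.0598
gripper_force: 30.0
```

```bash
python3 go.py .444 -.2575 .10 -4.2
```

```text
t 9.75 tcp [ 0.4846 -0.0096  0.1037] yaw -4.2 q [-0.16  0.22  1.85 -0.    1.07  1.48] F [ 0.9 -0.9 -1.6] gap 0.0598 gf 30.0
[-0.0225  0.2502  0.0038] [ 0.0001 -0.0001  0.0006]
```

Emit:
carry_out([
  [[-0.022,0.25,0.004,0,0,0,-1],[-0.022,0.25,0.004,0,0,0,-1],[-0.022,0.25,0.004,0,0,0,-1],[-0.022,0.25,0.004,0,0,0,-1],[-0.022,0.25,0.004,0,0,0,-1],[-0.022,0.25,0.004,0,0,0,-1],[-0.022,0.25,0.004,0,0,0,-1],[-0.022,0.25,0.004,0,0,0,-1]],
])

```text
clock: 10.55
tcp_pos: [0.4448, -0.2545, 0.0994]
eef_rot: [-3.138, 0.115, 0.001]
force: [-1.0, -0.0, -2.3]
finger_gap: 0.0596
gripper_force: 30.0
```

```bash
python3 go.py .444 -.2575 .022 -4.2
```

```text
t 10.55 tcp [ 0.4448 -0.2545  0.0994] yaw -4.2 q [-0.66  0.27  1.8   0.    1.07  0.99] F [-1.  -0.  -2.3] gap 0.0596 gf 30.0
[-0.0005  0.0032  0.0774] [-0.0013  0.001   0.0003]
```

Emit:
carry_out([
  [[-0.001,0.001,0.03,0,0,0,-1],[-0.001,0.001,0.06,0,0,0,-1],[-0.001,0.001,0.072,0,0,0,-1],[-0.001,0.001,0.077,0,0,0,-1],[-0.001,0.001,0.077,0,0,0,-1],[-0.001,0.001,0.077,0,0,0,-1],[-0.001,0.001,0.077,0,0,0,-1],[-0.001,0.001,0.077,0,0,0,-1]],
])

```text
clock: 11.35
tcp_pos: [0.4447, -0.257, 0.0234]
eef_rot: [3.139, -0.115, 0.002]
force: [0.1, 0.1, -2.0]
finger_gap: 0.0599
gripper_force: 30.0
```

```bash
python3 go.py .444 -.2575 .021 -4.2
```

```text
t 11.35 tcp [ 0.4447 -0.257   0.0234] yaw -4.2 q [-0.66  0.36  1.9  -0.    0.88  0.98] F [ 0.1  0.1 -2. ] gap 0.0599 gf 30.0
[-0.0007  0.0006  0.0024] [ 0.0009 -0.0013  0.0002]
```

Emit:
carry_out([
  [[0,0,0.001,0,0,0,-1],[0,0,0.002,0,0,0,-1],[0,0,0.002,0,0,0,0.6],[0,0,0.002,0,0,0,0.6],[0,0,0.002,0,0,0,0.6],[0,0,0.002,0,0,0,0.6],[0,0,-0.03,0,0,0,0.6],[0,0,-0.08,0,0,0,1]],
])

```text
clock: 12.15
tcp_pos: [0.442, -0.255, 0.1008]
eef_rot: [-3.135, 0.115, 0.01]
force: [0.2, 0.3, -0.1]
finger_gap: 0.0798
gripper_force: 0.0
```

```bash
python3 go.py .4413 .1355 .1 87; python3 - <<'E'
from workcell import vision
import cv2,pickle
s=vision.snapshot("side");cv2.imwrite("pics/s2.png",cv2.resize(s["color"][110:210,230:400,::-1],None,fx=4,fy=4))
E
```

```text
t 12.15 tcp [ 0.442  -0.255   0.1008] yaw -4.2 q [-0.66  0.27  1.8  -0.    1.08  0.98] F [ 0.2  0.3 -0.1] gap 0.0798 gf 0.0
[-0.0293 -0.3894  0.0027] [-0.0088  0.0018 -1.5918]
```

View pics/s2.png

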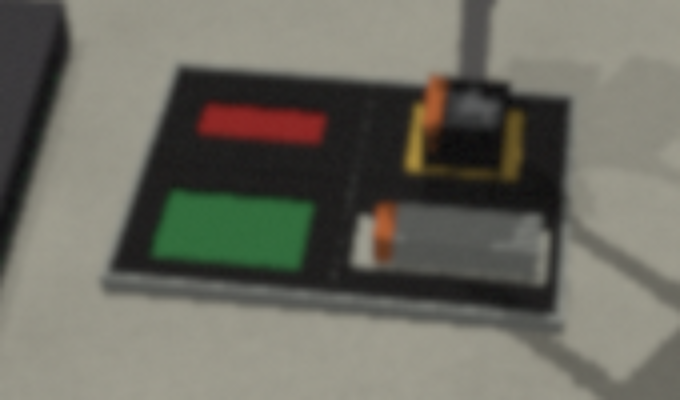

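The fan sits in the yellow pocket, centred at about (465,130), with yellow showing on three sides. The battery is next.

Emit:
carry_out([
  [[-0.029,-0.389,0,0,0,-1.592,1],[-0.029,-0.389,0,0,0,-1.592,1],[-0.029,-0.389,0,0,0,-1.592,1],[-0.029,-0.389,0,0,0,-1.592,1],[-0.029,-0.389,0,0,0,-1.592,1],[-0.029,-0.389,0,0,0,-1.592,1],[-0.029,-0.389,0,0,0,-1.592,1],[-0.029,-0.389,0,0,0,-1.592,1]],
])

```text
clock: 13.0
tcp_pos: [0.4434, 0.136, 0.1028]
eef_rot: [2.65, 1.687, 0.001]
force: [0.6, -1.1, -0.4]
finger_gap: 0.094
gripper_force: 0.0
```

```bash
python3 go.py .4413 .1355 .08 87
```

```text
t 13.0 tcp [0.4434 0.136  0.1028] yaw 65.0 q [0.15 0.2  1.89 0.   1.05 0.58] F [ 0.6 -1.1 -0.4] gap 0.094 gf 0.0
[-0.0014 -0.0017  0.0228] [ 0.0007 -0.0006 -0.3844]
```

Emit:
carry_out([
  [[-0.001,-0.002,0.01,0,0,-0.384,1],[-0.001,-0.002,0.03,0,0,-0.384,1],[-0.001,-0.002,0.045,0,0,-0.384,1],[-0.001,-0.002,0.045,0,0,-0.384,1],[-0.001,-0.002,0.045,0,0,-0.384,1],[-0.001,-0.002,0.045,0,0,-0.384,1],[-0.001,-0.002,0.045,0,0,-0.384,1],[-0.001,-0.002,0.045,0,0,-0.384,1]],
])

```text
clock: 13.8
tcp_pos: [0.442, 0.1333, 0.0583]
eef_rot: [2.287, 2.152, 0.002]
force: [-0.8, 0.2, -1.7]
finger_gap: 0.0939
gripper_force: 0.0
```

```bash
python3 go.py .4413 .1355 .015 87
```

```text
t 13.8 tcp [0.442  0.1333 0.0583] yaw 86.5 q [ 0.14  0.25  1.96 -0.    0.93  0.2 ] F [-0.8  0.2 -1.7] gap 0.0939 gf 0.0
[ 0.0021 -0.0009  0.0433] [ 0.0014 -0.0002 -0.0083]
```

Emit:
carry_out([
  [[0.002,-0.001,0.03,0,0,-0.008,1],[0.002,-0.001,0.041,0,0,-0.008,1],[0.002,-0.001,0.043,0,0,-0.008,1],[0.002,-0.001,0.043,0,0,-0.008,-1],[0.002,-0.001,0.043,0,0,-0.008,-1],[0.002,-0.001,0.043,0,0,-0.008,-1],[0.002,-0.001,0.043,0,0,-0.008,-1],[0.002,-0.001,0.043,0,0,-0.008,-1]],
])

```text
clock: 14.6
tcp_pos: [0.4409, 0.1355, 0.0151]
eef_rot: [2.278, 2.163, 0.001]
force: [-0.4, -0.0, -0.3]
finger_gap: 0.0574
gripper_force: 0.0
```

```bash
python3 go.py .6045 -.155 .1 -4.2
```

```text
t 14.6 tcp [0.4409 0.1355 0.0151] yaw 87.0 q [ 0.15  0.31  2.02 -0.    0.82  0.2 ] F [-0.4 -0.  -0.3] gap 0.0574 gf 0.0
[-0.2816  0.1786 -0.0848] [ 6.0000e-04 -7.0000e-04  1.5921e+00]
```

Emit:
carry_out([
  [[0,0,0,0,0,0,-1],[0,0,0,0,0,0,-1],[0,0,0,0,0,0,-1],[0,0,-0.03,0,0,0,-1],[0,0,-0.08,0,0,0,-1],[-0.282,0.179,-0.085,0,0,1.592,-1],[-0.282,0.179,-0.085,0,0,1.592,-1],[-0.282,0.179,-0.085,0,0,1.592,-1]],
])

```text
clock: 15.4
tcp_pos: [0.514, 0.004, 0.097]
eef_rot: [-2.707, -1.593, 0.001]
force: [1.0, -0.2, -1.9]
finger_gap: 0.0498
gripper_force: 30.0
```

```bash
python3 go.py .6045 -.155 .1 -4.2
```

```text
t 15.4 tcp [0.514 0.004 0.097] yaw 61.0 q [-0.13  0.27  1.8   0.    1.07  0.38] F [ 1.  -0.2 -1.9] gap 0.0498 gf 30.0
[-0.095   0.1563 -0.0032] [-8.0000e-04  8.0000e-04  1.1373e+00]
```

Emit:
carry_out([
  [[-0.095,0.156,-0.003,0,0,1.137,-1],[-0.095,0.156,-0.003,0,0,1.137,-1],[-0.095,0.156,-0.003,0,0,1.137,-1],[-0.095,0.156,-0.003,0,0,1.137,-1],[-0.095,0.156,-0.003,0,0,1.137,-1],[-0.095,0.156,-0.003,0,0,1.137,-1],[-0.095,0.156,-0.003,0,0,1.137,-1],[-0.095,0.156,-0.003,0,0,1.137,-1]],
])

```text
clock: 16.2
tcp_pos: [0.604, -0.1532, 0.0985]
eef_rot: [-3.138, 0.115, 0.006]
force: [-0.2, -0.3, -3.1]
finger_gap: 0.0496
gripper_force: 30.0
```

```bash
python3 go.py .6045 -.155 .045 -4.2
```

```text
t 16.2 tcp [ 0.604  -0.1532  0.0985] yaw -4.2 q [-0.36  0.42  1.56  0.    1.17  1.28] F [-0.2 -0.3 -3.1] gap 0.0496 gf 30.0
[0.0009 0.0019 0.0535] [-0.0012  0.0037  0.0001]
```

Emit:
carry_out([
  [[0.0,0.001,0.03,0,0,0,-1],[0.0,0.001,0.06,0,0,0,-1],[0.0,0.001,0.073,0,0,0,-1],[0.0,0.001,0.078,0,0,0,-1],[0.0,0.001,0.078,0,0,0,-1],[0.0,0.001,0.078,0,0,0,-1],[0.0,0.001,0.078,0,0,0,-1],[0.0,0.001,0.078,0,0,0,-1]],
])

```text
clock: 17.0
tcp_pos: [0.6059, -0.1547, 0.0227]
eef_rot: [3.139, -0.107, 0.002]
force: [1.1, -0.0, -3.5]
finger_gap: 0.0496
gripper_force: 30.0
```

```bash
python3 go.py .6045 -.155 .0195 -4.2
```

```text
t 17.0 tcp [ 0.6059 -0.1547  0.0227] yaw -3.9 q [-0.36  0.49  1.65 -0.    1.    1.28] F [ 1.1 -0.  -3.5] gap 0.0496 gf 30.0
[-0.0014  0.0004  0.0032] [ 0.0005 -0.0016  0.0051]
```

Emit:
carry_out([
  [[-0.001,0,0.0015,0,0,0,-1],[-0.001,0,0.0025,0,0,0,-1],[-0.001,0,0.0025,0,0,0,0.4],[-0.001,0,0.0025,0,0,0,0.4],[-0.001,0,0.0025,0,0,0,0.4],[-0.001,0,0.0025,0,0,0,0.4],[-0.001,0,-0.03,0,0,0,0.4],[-0.001,0,-0.08,0,0,0,1]],
])

```text
clock: 17.8
tcp_pos: [0.6017, -0.1535, 0.0995]
eef_rot: [-3.137, 0.107, 0.012]
force: [1.1, -0.6, -0.9]
finger_gap: 0.0707
gripper_force: 0.0
```

```bash
python3 go.py .4355 .2925 .1 91
```

```text
t 17.8 tcp [ 0.6017 -0.1535  0.0995] yaw -3.9 q [-0.36  0.42  1.56 -0.    1.17  1.28] F [ 1.1 -0.6 -0.9] gap 0.0707 gf 0.0
[-0.1962 -0.4336  0.002 ] [-0.0083  0.0041 -1.6565]
```

Emit:
carry_out([
  [[-0.196,-0.434,0,0,0,-1.656,1],[-0.196,-0.434,0,0,0,-1.656,1],[-0.196,-0.434,0,0,0,-1.656,1],[-0.196,-0.434,0,0,0,-1.656,1],[-0.196,-0.434,0,0,0,-1.656,1],[-0.196,-0.434,0,0,0,-1.656,1],[-0.196,-0.434,0,0,0,-1.656,1],[-0.196,-0.434,0,0,0,-1.656,1]],
])

```text
clock: 18.6
tcp_pos: [0.4641, 0.2222, 0.1022]
eef_rot: [2.647, 1.692, 0.001]
force: [1.0, 0.8, -0.6]
finger_gap: 0.0938
gripper_force: 0.0
```

```bash
python3 go.py .4355 .2925 .05 91; python3 - <<'E'
from workcell import vision
import cv2
s=vision.snapshot("side");cv2.imwrite("pics/s3.png",cv2.resize(s["color"][110:380,200:410,::-1],None,fx=2.2,fy=2.2))
E
```

```text
t 18.6 tcp [0.4641 0.2222 0.1022] yaw 65.2 q [ 0.31  0.27  1.79 -0.    1.08  0.74] F [ 1.   0.8 -0.6] gap 0.0938 gf 0.0
[ 0.0518 -0.0555  0.0522] [ 8.000e-04 -4.000e-04 -4.506e-01]
```

View pics/s3.png

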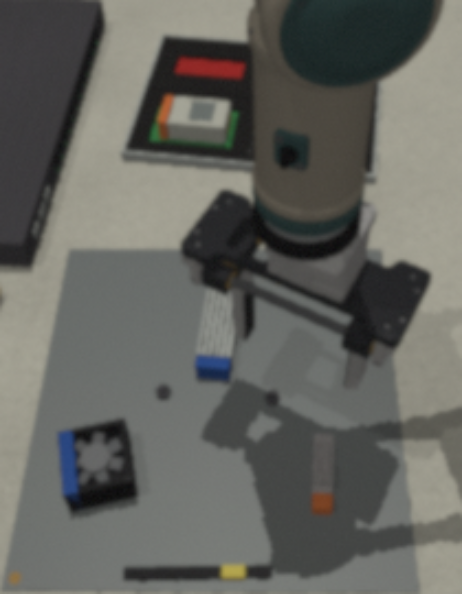

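The battery is in the green pocket at about (198,118) and the transceiver is still on the mat at (323,470). The blue drive and fan have not moved.

Emit:
carry_out([
  [[0.052,-0.055,0.0,0,0,-0.451,1],[0.052,-0.055,0.0,0,0,-0.451,1],[0.052,-0.055,0.03,0,0,-0.451,1],[0.052,-0.055,0.052,0,0,-0.451,1],[0.052,-0.055,0.052,0,0,-0.451,1],[0.052,-0.055,0.052,0,0,-0.451,1],[0.052,-0.055,0.052,0,0,-0.451,1],[0.052,-0.055,0.052,0,0,-0.451,1]],
])

```text
clock: 19.45
tcp_pos: [0.4383, 0.2911, 0.0512]
eef_rot: [2.208, 2.233, 0.004]
force: [-0.5, -0.2, 0.7]
finger_gap: 0.0941
gripper_force: 0.0
```

```bash
python3 go.py .4355 .2925 .0105 91
```

```text
t 19.45 tcp [0.4383 0.2911 0.0512] yaw 90.6 q [ 0.45  0.34  1.84 -0.    0.96  0.44] F [-0.5 -0.2  0.7] gap 0.0941 gf 0.0
[ 0.0014 -0.0029  0.0407] [ 0.0023 -0.001  -0.0062]
```

Emit:
carry_out([
  [[0.001,-0.002,0.02,0,0,-0.006,0],[0.001,-0.002,0.038,0,0,-0.006,0],[0.001,-0.002,0.0405,0,0,-0.006,0],[0.001,-0.002,0.0405,0,0,-0.006,0],[0.001,-0.002,0.0405,0,0,-0.006,-1],[0.001,-0.002,0.0405,0,0,-0.006,-1],[0.001,-0.002,0.0405,0,0,-0.006,-1],[0.001,-0.002,0.0405,0,0,-0.006,-1]],
])

```text
clock: 20.25
tcp_pos: [0.4355, 0.292, 0.0099]
eef_rot: [2.201, 2.241, 0.001]
force: [-0.6, 0.9, 0.3]
finger_gap: 0.0336
gripper_force: 0.0
```

```bash
python3 go.py .596 -.2685 .12 -4.2
```

```text
t 20.25 tcp [0.4355 0.292  0.0099] yaw 91.0 q [ 0.46  0.39  1.89 -0.    0.86  0.44] F [-0.6  0.9  0.3] gap 0.0336 gf 0.0
[-0.5633  0.1505 -0.1101] [ 4.0000e-04 -9.0000e-04  1.6621e+00]
```

Emit:
carry_out([
  [[0,0,-0.0015,0,0,0,-1],[0,0,-0.0015,0,0,0,-1],[0,0,-0.0015,0,0,0,-1],[0,0,-0.0015,0,0,0,-1],[0,0,-0.0015,0,0,0,-1],[0,0,-0.02,0,0,0,-1],[0,0,-0.06,0,0,0,-1],[0,0,-0.1,0,0,0,-1]],
])

```text
clock: 21.05
tcp_pos: [0.4338, 0.2913, 0.1093]
eef_rot: [-2.2, -2.24, 0.006]
force: [0.9, 0.3, -1.6]
finger_gap: 0.0175
gripper_force: 30.0
```

```bash
python3 go.py .596 -.2685 .11 -4.2
```

```text
t 21.05 tcp [0.4338 0.2913 0.1093] yaw 91.0 q [ 0.46  0.27  1.76 -0.    1.11  0.44] F [ 0.9  0.3 -1.6] gap 0.0175 gf 30.0
[-5.626e-01  1.521e-01 -3.000e-04] [-1.3000e-03  4.3000e-03  1.6621e+00]
```

Emit:
carry_out([
  [[-0.563,0.152,0,0,0,1.662,-1],[-0.563,0.152,0,0,0,1.662,-1],[-0.563,0.152,0,0,0,1.662,-1],[-0.563,0.152,0,0,0,1.662,-1],[-0.563,0.152,0,0,0,1.662,-1],[-0.563,0.152,0,0,0,1.662,-1],[-0.563,0.152,0,0,0,1.662,-1],[-0.563,0.152,0,0,0,1.662,-1]],
])

```text
clock: 21.85
tcp_pos: [0.546, -0.0941, 0.1089]
eef_rot: [-3.084, -0.597, 0.002]
force: [0.2, -0.5, -0.3]
finger_gap: 0.0179
gripper_force: 30.0
```

```bash
python3 go.py .596 -.2685 .1 -4.2
```

```text
t 21.85 tcp [ 0.546  -0.0941  0.1089] yaw 21.9 q [-0.3   0.32  1.7   0.    1.13  0.89] F [ 0.2 -0.5 -0.3] gap 0.0179 gf 30.0
[-0.0186  0.1805  0.0087] [-0.0008  0.0011  0.4556]
```

Emit:
carry_out([
  [[-0.019,0.18,0.009,0,0,0.456,-1],[-0.019,0.18,0.009,0,0,0.456,-1],[-0.019,0.18,0.009,0,0,0.456,-1],[-0.019,0.18,0.009,0,0,0.456,-1],[-0.019,0.18,0.009,0,0,0.456,-1],[-0.019,0.18,0.009,0,0,0.456,-1],[-0.019,0.18,0.009,0,0,0.456,-1],[-0.019,0.18,0.009,0,0,0.456,-1]],
])

```text
clock: 22.65
tcp_pos: [0.5966, -0.2643, 0.1005]
eef_rot: [-3.139, 0.103, 0.001]
force: [0.2, 0.3, -0.4]
finger_gap: 0.0174
gripper_force: 30.0
```

```bash
python3 go.py .596 -.2685 .017 -4.2
```

```text
t 22.65 tcp [ 0.5966 -0.2643  0.1005] yaw -3.8 q [-0.52  0.46  1.49  0.    1.2   1.11] F [ 0.2  0.3 -0.4] gap 0.0174 gf 30.0
[-0.0002  0.0042  0.0835] [-0.0007  0.0007  0.0077]
```

Emit:
carry_out([
  [[0,0.003,0.03,0,0,0.007,-1],[0,0.003,0.06,0,0,0.007,-1],[0,0.003,0.075,0,0,0.007,-1],[0,0.003,0.081,0,0,0.007,-1],[0,0.003,0.081,0,0,0.007,-1],[0,0.003,0.081,0,0,0.007,-1],[0,0.003,0.081,0,0,0.007,-1],[0,0.003,0.081,0,0,0.007,-1]],
])

```text
clock: 23.45
tcp_pos: [0.5975, -0.2694, 0.0207]
eef_rot: [3.138, -0.116, 0.003]
force: [-0.1, -0.2, -0.4]
finger_gap: 0.0178
gripper_force: 30.0
```

```bash
python3 go.py .596 -.2685 .016 -4.2
```

```text
t 23.45 tcp [ 0.5975 -0.2694  0.0207] yaw -4.2 q [-0.53  0.53  1.58 -0.    1.03  1.12] F [-0.1 -0.2 -0.4] gap 0.0178 gf 30.0
[-0.0016 -0.0008  0.0047] [ 0.001  -0.0019 -0.0007]
```

Emit:
carry_out([
  [[-0.001,-0.001,0.002,0,0,0,-1],[-0.001,-0.001,0.004,0,0,0,-1],[-0.001,-0.001,0.004,0,0,0,-1],[-0.001,-0.001,0.004,0,0,0,-0.3],[-0.001,-0.001,0.004,0,0,0,-0.3],[-0.001,-0.001,0.004,0,0,0,-0.3],[-0.001,-0.001,-0.03,0,0,0,-0.3],[-0.001,-0.001,-0.08,0,0,0,0]],
])

```text
clock: 24.25
tcp_pos: [0.5935, -0.2667, 0.0966]
eef_rot: [-3.136, 0.117, 0.012]
force: [0.3, 0.3, 0.0]
finger_gap: 0.0377
gripper_force: 0.0
```

```bash
python3 go.py .3 -.45 .2 -4.2
```

```text
t 24.25 tcp [ 0.5935 -0.2667  0.0966] yaw -4.3 q [-0.53  0.46  1.49 -0.    1.2   1.12] F [0.3 0.3 0. ] gap 0.0377 gf 0.0
[-0.2799  0.2042 -0.102 ] [-0.0036  0.0076 -0.001 ]
```

Next I move the arm clear of the caddy and check all four parts.

Emit:
carry_out([
  [[0,0,-0.05,0,0,0,0],[-0.28,0.204,-0.1,0,0,0,0],[-0.28,0.204,-0.1,0,0,0,0],[-0.28,0.204,-0.1,0,0,0,0],[-0.28,0.204,-0.1,0,0,0,0],[-0.28,0.204,-0.1,0,0,0,0],[-0.28,0.204,-0.1,0,0,0,0],[-0.28,0.204,-0.1,0,0,0,0]],
])

```text
clock: 25.05
tcp_pos: [0.2998, -0.4514, 0.1998]
eef_rot: [3.139, -0.116, 0.0]
force: [-0.0, -1.3, 0.5]
finger_gap: 0.0471
gripper_force: 0.0
```

```bash
python3 - <<'E'
from workcell import vision
import cv2,numpy as np
from m import *
s=vision.snapshot("side");t=vision.snapshot("top")
a=cv2.resize(s["color"][110:210,230:400,::-1],None,fx=4,fy=4);b=cv2.resize(t["color"][120:265,160:470,::-1],None,fx=2.2,fy=2.2)
b=cv2.resize(b,(680,318))[:,:];im=np.vstack([cv2.resize(a,(480,282)),cv2.resize(b,(480,224))]);im=np.vstack([cv2.resize(a,(680,282)),b]);cv2.imwrite("pics/end.png",im)
t["z_map"]=cv2.medianBlur(t["z_map"],5);W=world(t);ok=t["z_map"]>.5
m=np.zeros(ok.shape,np.uint8);m[125:262,355:460]=((W[...,2]>.018)&(W[...,2]<.08)&ok)[125:262,355:460]
n,l,st,ce=cv2.connectedComponentsWithStats(m)
for i in range(1,n):
    if st[i,4]<60: continue
    z=W[l==i][:,2];zt=np.percentile(z,70);P=plane(t,(l==i)&(W[...,2]>zt-.008),zt+.002);print(ce[i].round(),st[i,4],zt.round(4),rect(P))
E
```

```text
[387. 160.] 739 0.0361 (array([ 600.3, -152.4]), array([84.4, 50. ]), -4.5)
[433. 169.] 102 0.0215 (array([ 579.6, -265.2]), array([44.6, 15.3]), -8.1)
[383. 223.] 675 0.029 (array([ 448.8, -140.9]), array([110.6,  34.5]), -4.2)
[431. 225.] 704 0.0414 (array([ 444.1, -254.6]), array([62.1, 60.4]), 85.8)
```

View pics/end.png

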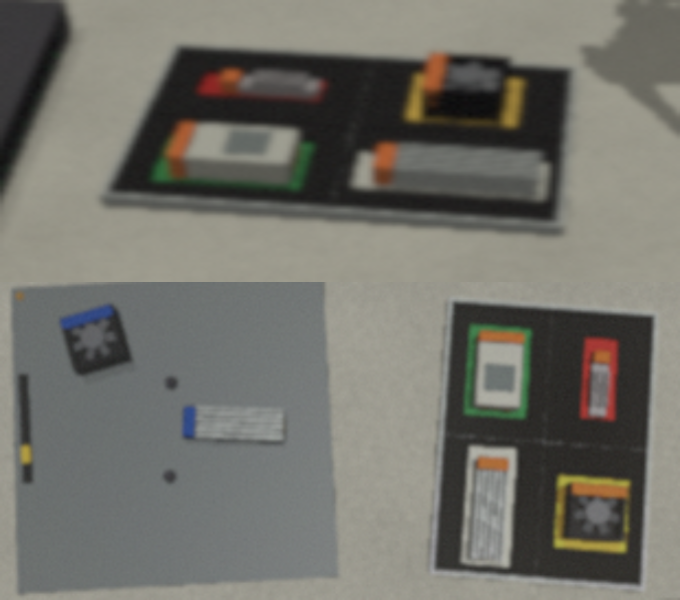

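The transceiver lies level: its top reads about 24 mm along its whole length, which is the 6 mm floor plus its 18 mm height. Red floor shows all round it, so it is inside its pocket.

```bash
python3 -c "
from workcell import sign_off
print(sign_off())"
```

```text
the job is handed in; nothing more can be done
None
```

I packed the drive, fan, battery and transceiver, and in the last pictures each lay flat and right way up in its own pocket; the blue-tabbed drive and fan were left untouched, and the job is handed in.

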